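# Turn the meter panel gasket side up

### The arm

A 7-joint arm with a two-finger parallel gripper is mounted at the origin on a cart in front of the work surface, level with it; the furniture and walls round the work are solid. World frame = base frame: x ahead of the robot, y to its left, z up, the work surface at z = 0. Lengths are in m, angles in rad, forces in N, time in s.
With the tool pointing down it reaches from about 0.4 to 0.85 m from the base axis. Payload 10.4 kg.
Tool frame: the origin (TCP) lies at the very end of the fingers, on their centre line; the grasp point (between the pads) lies r.hold_point_z behind it (r.hold_point_z is the distance from the TCP to the grasp point, in m); z points along the fingers, y is the direction in which the jaws open and shut (so a half turn about z gives the same grasp; the last joint's range is limited). The gripper opens to 87 mm and grips with 3 to 60 N. Pads are 19 mm wide; open, the fingers measure 117 mm over their backs; the gripper's body (75 mm by 190 mm) begins 51 mm behind the grasp point.
Start: joints at [1.271, 0.332, -0.065, 1.46, 0.022, 1.35, -0.088], TCP at [0.171, -0.601, 0.223] pointing down, gripper open.
Joint ranges: [-2.6, 2.6], [-0.5, 2.12], [-1.47, 1.34], [0.16, 2.42], [-1.27, 4.41], [0.06, 2.06], [-2.6, 2.6]. Speed limits (rad/s): [2.22, 2.22, 2.79, 2.79, 3.14, 3.14, 3.14].

### API

Orientations are given as a unit quaternion [x, y, z, w].
In Python, from bench import r gives the robot as it stands.
- The arm moves only by the tool send_rows, never from a script. Its argument "commands" is a list of rows, each a list of 7 numbers: the shift along the world's x, y, z normalised to -1 to 1, where 1 is 0.03 m, then the turn, a rotation vector about the world's x, y, z normalised to -1 to 1, where 1 is 5 degrees, then the gripper command: -1 is fully open, 1 is shut, values between are in proportion. In form: [[tx, ty, tz, ax, ay, az, jaw], ...]. A call has 1 to 10 rows; each row shifts and turns the pose as measured when the row begins; what a row does not reach is not made up. A row lasts 1/12 s, in which the tool goes at most 41.7 mm and 7.16 degrees, less where a joint would pass 70% of its speed; a pose out of reach is approached as far as the arm can. A call with a number of a shift or a turn outside -1 to 1 is refused whole. A call with a gripper value outside its range is refused whole. The fingers move at their own pace and stop on an object; "grip_force" is the grip in N (left out, the last holds). Time passes only in rows, so rows that do not move let the fingers close. It gives the time, the measured TCP pose, the force and the opening at its end, in the units of the state.
- r.read_state(): the state, without advancing time (a new reading comes with each control period).
- r.camera(name): name is "scene" or "top" or "wrist"; returns the picture (420x560x3 uint8, blue, green, red); there is no depth.
- r.calibration(name): a dict with "K" (3x3 intrinsics, pixels), "dist" ([k1, k2, p1, p2, k3] as OpenCV has them; the pictures are not rectified), "R" (3x3) and "t" (3): a world point X has camera coordinates R X + t; the wrist camera has in their place "mount" (4x4, takes a point from camera to tool coordinates, whose origin is the TCP and whose axes are the flange's). Camera axes: x right, y down, z forward; pixel columns grow to the right and rows downward; lengths in m; the calibration is good to about 2 mm. A picture is of the moment at which its call begins: read the wrist's pose just before it. calibration takes no time and is no camera call.
- r.close_job(): hands the job in, once; it reports no verdict.
The state is a dict: "time": time; "joint_positions": joint angles; "joint_vel": joint speeds; "joint_torque": joint torques, N m; "ee_pos": TCP position; "eef_rot": TCP orientation; "ft_force": force on the tool from outside, world axes, zero at the start; "torque": the same for the moment, N m; "width": finger opening in m.
Only numpy, scipy, OpenCV 4.12 (cv2) and the standard library are available. Lean on these libraries where they do the work, as an engineer would, in place of code of your own. Each camera call takes 0.05 s, during which the arm holds its last target.

### The job

Two aluminium panels lie gasket side down on the low plywood riser. Push the one with the rectangular window off the riser's edge on the side of the cork pad, so that it tips down into the gap and stands steeply, then from behind turn it over onto the pad: it must end lying flat on the pad, gasket side up. Leave the panel without a window where it is on the riser.

Things in the scene. Friction and masses are not known exactly. Their poses are not given: they have to be found in the camera images.
- window_panel: panel to turn over: aluminium plate 90 (x) x 100 (y) x 8 mm, about 0.14 kg, with a rectangular window 44 (x) x 40 (y) mm through its middle and a black gasket strip round the rim of one face (within the 8 mm). Origin at its centre, half-way through the thickness. z points out of the bare face: up at the start, down once turned over. Starts on the riser, its y within 10 degrees of the stand's y.
- blank_panel: the other panel, same size and make (90 x 100 x 8 mm, gasket down) but without a window; lies on the same riser beside the first, some 35 mm between them along the riser; either may be the nearer to the robot. To be left where it is. Origin at its centre, z up.
- stand: fixed: plywood riser block 260 (x) x 130 (y) mm, flat top 60 mm above the worktop, and beside it, across a 60 mm gap, a cork pad 260 x 150 mm, 10 mm high. Origin on the worktop under the riser's centre; z up, x along the riser's long side (roughly away from the robot), y to the robot's left. Riser: y -65 to +65 mm; gap (worktop is its floor): +65 to +125; pad: +125 to +275.
- riser_edge (a point): middle of the riser's long upper edge on the pad's side (stand y = +65 mm, 60 mm above the worktop), axes as the stand's. A panel pushed slowly to +y tips here when its centre passes the edge (stop within 20 mm): the leading side drops into the gap and it leans on the edge at 50 to 70 degrees, trailing side up, 75 to 95 mm above the worktop. Pushed on to +y near its top it stands up, goes over and falls on the pad.
- pad_middle (a point): middle of the cork pad's upper face, 10 mm above the worktop, 135 mm from the riser's edge; the pad reaches 75 mm from here along the stand's y and 130 mm along x, to either side.
There are look-alikes about, which are no part of the job. What is shaped like the window_panel but purple is not meant.

How it is judged:
On the way:
1. the window panel has tipped up steeply (more than 40 degrees) at the riser's edge (angle between window_panel's own z axis and vertical between 0.7 and 2.6 rad), for 0.05 s.
At the end, for the whole second after the job is handed in: Window panel at rest flat on the pad, gasket side up (within 10 degrees, centre under 22 mm above the worktop), its centre over the pad; blank panel on the riser within 20 mm of where it was, gasket down (within 10 degrees) (angle between window_panel's own z axis and vertical above 2.967 rad and height (world z) of window_panel below 0.022 m and y of window_panel in the frame of stand between 0.125 and 0.275 m and x of window_panel in the frame of stand between -0.13 and 0.13 m and linear speed of window_panel below 0.02 m/s and distance of blank_panel from where it was at the start of the episode below 0.02 m and angle between blank_panel's own z axis and vertical below 0.17 rad); the robot touches nothing.
It fails at once if the blank panel is shifted by more than 20 mm (distance of blank_panel from where it was at the start of the episode above 0.02 m).
It also fails if it takes over 34 s, if anything falls off the work surface, if the arm or the gripper's body presses on something with over 40 N, if the wrist force passes 120 N, or if a joint passes its speed limit or range.

## Working session

There is one attempt and no reset: what is moved stays moved. The work goes in short steps, Python scripts to look and compute and a tool call to move; the robot and the scene stay as the last step left them, time stands still between calls to the robot, and variables do not carry over. Pictures are saved under pics/ and viewed, and the job is handed in when it is done.

Besides the shell and the picture viewer there is one more tool, called after ">>>" in YAML: its name, and indented under it one key for each argument. send_rows: Moves the arm, as the interface text tells. Scaled input: -1 to 1 covers 0.03 m each way for a shift and 5 degrees each way for a turn. Its arguments: {"type":"object","properties":{"commands":{"type":"array"},"grip_force":{"type":"number"}},"required":["commands"]}

```bash
ls; mkdir -p pics
python3 - <<'E'
from bench import r
import cv2
s=r.read_state(); print(s['time'],s['ee_pos'],s['eef_rot'],s['width'],r.hold_point_z)
for n in ['scene','top']:
    im=r.camera(n); cv2.imwrite(f'pics/{n}0.png',im); c=r.calibration(n); print(n,c['K'],c['dist'],c['R'],c['t'])
E
```

```text
pics
0.0 [ 0.17067925 -0.60083386  0.22175791] [ 9.90438539e-01  1.37952846e-01 -1.36070821e-04 -7.03228595e-04] 0.08698375797915481 0.0187
scene [[528.09421684   0.         271.6159424 ]
 [  0.         528.09421684 211.11732415]
 [  0.           0.           1.        ]] [-0.14425018  0.          0.          0.          0.        ] [[-0.77221532 -0.63502095  0.02078209]
 [-0.46784763  0.546185   -0.6948385 ]
 [ 0.42988613 -0.54628778 -0.71886547]] [0.4388369  0.23463739 0.73988059]
top [[395.75239293   0.         281.52384699]
 [  0.         395.75239293 213.24261158]
 [  0.           0.           1.        ]] [-0.05695342  0.          0.          0.          0.        ] [[-0.01908549 -0.99981158  0.00354363]
 [-0.99686969  0.01875712 -0.07680494]
 [ 0.076724   -0.0049984  -0.99703984]] [0.10610976 0.52417582 0.89832425]
```

View pics/top0.png

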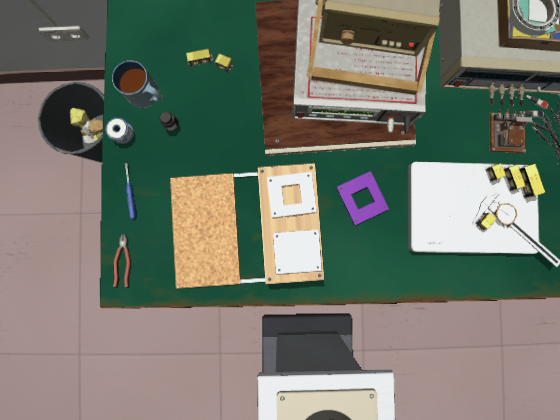

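View pics/scene0.png

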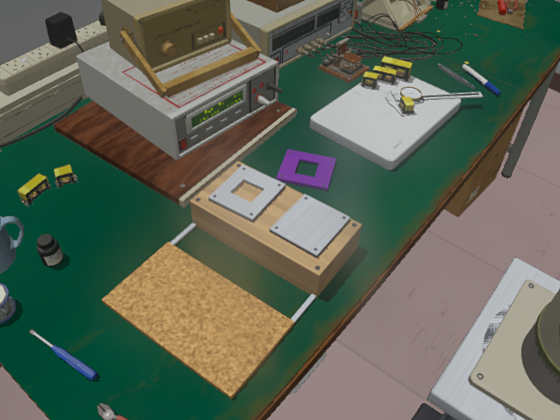

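Candidates: the white windowed panel at top (291,194), the white blank panel at (297,251), and the purple windowed plate at (362,198), which is a look-alike on the worktop. I choose (291,194). Next I measure and check it in a crop.

```bash
cat > h.py <<'E'
import numpy as np, cv2
def ray(c,uv,z):
    p=cv2.undistortPoints(np.array(uv,float).reshape(-1,1,2),c['K'],np.array(c['dist'])).reshape(-1,2)
    R=np.array(c['R']);t=np.array(c['t']); o=-R.T@t
    d=np.c_[p,np.ones(len(p))]@R
    return o+d*((z-o[2])/d[:,2])[:,None]
def proj(c,X):
    return cv2.projectPoints(np.array(X,float).reshape(-1,1,3),cv2.Rodrigues(np.array(c['R']))[0],np.array(c['t']),c['K'],np.array(c['dist']))[0].reshape(-1,2)
E
python3 - <<'E'
from h import *; from bench import r
im=cv2.imread('pics/top0.png'); c=r.calibration('top')
hsv=cv2.cvtColor(im,cv2.COLOR_BGR2HSV)
m=((hsv[...,1]<40)&(hsv[...,2]>150)).astype(np.uint8)*255
roi=np.zeros_like(m); roi[160:290,245:335]=255; m&=roi
cs,hi=cv2.findContours(m,cv2.RETR_CCOMP,cv2.CHAIN_APPROX_NONE)
for k in cs:
    if cv2.contourArea(k)<250: continue
    b=cv2.minAreaRect(k); X=ray(c,cv2.boxPoints(b),.068)
    print(b[0],cv2.contourArea(k),'ctr',X.mean(0).round(4),X.round(4)[:,:2].tolist())
h=((hsv[...,0]>8)&(hsv[...,0]<25)&(hsv[...,1]>60)&(hsv[...,2]>110)).astype(np.uint8)*255
h=cv2.morphologyEx(h,cv2.MORPH_CLOSE,np.ones((3,3)))
for nm,(x0,x1,y0,y1),z in [('pad',(160,243,165,295),.01),('riser',(252,330,155,290),.06)]:
    q=np.zeros_like(h); q[y0:y1,x0:x1]=h[y0:y1,x0:x1]
    cs,_=cv2.findContours(q,cv2.RETR_EXTERNAL,cv2.CHAIN_APPROX_NONE); k=max(cs,key=cv2.contourArea)
    b=cv2.boxPoints(cv2.minAreaRect(k)); X=ray(c,b,z); print(nm,b.round(1).tolist(),X.round(4)[:,:2].tolist(),X.mean(0).round(4))
cv2.imwrite('pics/crop0.png',cv2.resize(im[150:300,160:340],None,fx=4,fy=4))
E
```

```text
(296.8417663574219, 251.36358642578125) 1801.5 ctr [0.4384 0.0645 0.068 ] [[0.4807, 0.1169], [0.4862, 0.0168], [0.396, 0.0124], [0.3907, 0.1119]]
(291.17108154296875, 194.23446655273438) 1786.5 ctr [0.5643 0.0743 0.068 ] [[0.604, 0.1295], [0.6153, 0.0286], [0.5244, 0.0194], [0.5134, 0.1195]]
(291.2769470214844, 194.2154083251953) 377.5 ctr [0.5642 0.0741 0.068 ] [[0.5851, 0.0983], [0.5898, 0.0546], [0.5432, 0.0499], [0.5385, 0.0934]]
pad [[168.5, 176.89999389648438], [232.6999969482422, 172.8000030517578], [239.8000030517578, 284.1000061035156], [175.60000610351562, 288.20001220703125]] [[0.6184, 0.3625], [0.625, 0.2097], [0.364, 0.196], [0.3569, 0.3456]] [0.4911 0.2785 0.01  ]
riser [[256.3999938964844, 166.6999969482422], [315.0, 162.39999389648438], [323.70001220703125, 279.5], [265.1000061035156, 283.8999938964844]] [[0.6286, 0.1506], [0.6361, 0.019], [0.3752, 0.0065], [0.3684, 0.1353]] [0.5021 0.0779 0.06  ]
```

View pics/crop0.png

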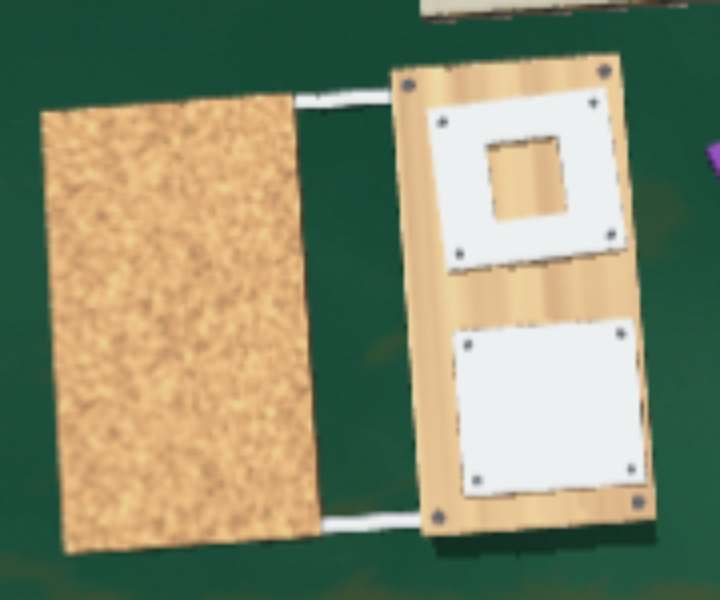

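The crop confirms the right-hand panel with the wood-coloured window (world centre about (0.564, 0.074)) is the target. The blank panel below it is the one to leave. The stand's yaw is about 3°. I'll push from −y with the fingers about 50 mm apart, spread along the riser.

>>> send_rows:
  commands:
    - [0.58,0.86,0,0,0,0.67,-0.15]
    - [0.58,0.86,0,0,0,0.67,-0.15]
    - [0.58,0.86,0,0,0,0.67,-0.15]
    - [0.58,0.86,0,0,0,0.67,-0.15]
    - [0.58,0.86,0,0,0,0.67,-0.15]
    - [0.58,0.86,0,0,0,0.67,-0.15]
    - [0.58,0.86,0,0,0,0.67,-0.15]
    - [0.58,0.86,0,0,0,0.67,-0.15]
    - [0.58,0.86,0,0,0,0.67,-0.15]
    - [0.58,0.86,0,0,0,0.67,-0.15]

```text
time: 0.93
ee_pos: [0.3418, -0.334, 0.2165]
eef_rot: [0.906, 0.423, -0.004, -0.003]
ft_force: [0.5, -1.6, 0.2]
width: 0.0502
```

>>> send_rows:
  commands:
    - [0.6,0.86,0,0,0,0.67,-0.15]
    - [0.6,0.86,0,0,0,0.67,-0.15]
    - [0.6,0.86,0,0,0,0.67,-0.15]
    - [0.6,0.86,0,0,0,0.67,-0.15]
    - [0.6,0.86,0,0,0,0.67,-0.15]
    - [0.6,0.86,0,0,0,0.67,-0.15]
    - [0.6,0.86,0,0,0,0.67,-0.15]
    - [0.6,0.86,0,0,0,0.67,-0.15]
    - [0.6,0.86,0,0,0,0.67,-0.15]
    - [0.6,0.86,0,0,0,0.67,-0.15]

```text
time: 1.77
ee_pos: [0.5261, -0.0611, 0.2151]
eef_rot: [0.736, 0.677, -0.006, -0.002]
ft_force: [0.4, -0.4, -0.4]
width: 0.05
```

>>> send_rows:
  commands:
    - [0.5,0.55,0,0,0,0.5,-0.15]
    - [0.5,0.55,0,0,0,0.5,-0.15]
    - [0.3,0.4,-0.5,0,0,0.4,-0.15]
    - [0.1,0.1,-0.8,0,0,0.1,-0.15]
    - [0,0,-0.8,0,0,0,-0.15]
    - [0,0,0,0,0,0,-0.15]

```text
time: 2.27
ee_pos: [0.5721, -0.0006, 0.1494]
eef_rot: [0.682, 0.731, -0.004, -0.003]
ft_force: [-1.3, -0.0, -0.8]
width: 0.05
```

Run:
```python
from bench import r
from scipy.spatial.transform import Rotation as R
import cv2
s=r.read_state(); print(s['ee_pos'],s['ft_force']); print(R.from_quat(s['eef_rot']).as_matrix().round(3))
cv2.imwrite('pics/s1.png',r.camera('scene'))
```

```text
[ 5.72142213e-01 -5.64391304e-04  1.49415396e-01] [-1.30807086 -0.03685277 -0.79022836]
[[-0.07   0.998 -0.009]
 [ 0.998  0.07  -0.002]
 [-0.002 -0.009 -1.   ]]
```

View pics/s1.png

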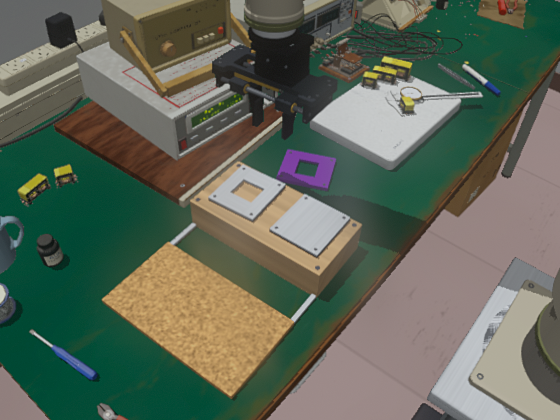

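Run:
```python
from bench import r
from h import *
c=r.calibration('scene'); print(ray(c,[[180,152],[279,97],[181,198],[296,108]],.03).round(3))
c=r.calibration('top'); print(ray(c,[[295,112],[424,124]],.1).round(3),ray(c,[[265,152],[414,143]],.03).round(3))
```

```text
[[ 0.759  0.049  0.03 ]
 [ 0.733 -0.224  0.03 ]
 [ 0.665  0.136  0.03 ]
 [ 0.679 -0.216  0.03 ]]
[[ 0.74   0.063  0.1  ]
 [ 0.709 -0.218  0.1  ]] [[ 0.669  0.132  0.03 ]
 [ 0.685 -0.218  0.03 ]]
```

>>> send_rows:
  commands:
    - [0,-0.2,-0.7,0,0,-0.2,-0.15]
    - [0,-0.05,-0.7,0,0,0,-0.15]
    - [0,0,-0.7,0,0,0,-0.15]
    - [0,0,-0.5,0,0,0,-0.15]
    - [0,0,-0.15,0,0,0,-0.15]
    - [0,0,0,0,0,0,-0.15]

```text
time: 2.82
ee_pos: [0.5765, -0.0109, 0.0754]
eef_rot: [0.691, 0.723, -0.001, 0.002]
ft_force: [0.6, 0.4, -0.5]
width: 0.0502
```

>>> send_rows:
  commands:
    - [-0.1,0,-0.25,0,0,0,-0.15]
    - [-0.05,0,-0.13,0,0,0,-0.15]
    - [0,0,0,0,0,0,-0.15]

```text
time: 3.07
ee_pos: [0.5736, -0.0115, 0.067]
eef_rot: [0.691, 0.723, 0.0, 0.004]
ft_force: [-0.2, -0.2, 0.1]
width: 0.0504
```

>>> send_rows:
  commands:
    - [0,0,-0.13,0,0,0,-0.15]
    - [0,0.1,-0.05,0,0,0,-0.15]
    - [0,0.2,0,0,0,0,-0.15]
    - [-0.01,0.2,0,0,0,0,-0.15]

```text
time: 3.4
ee_pos: [0.5743, 0.0029, 0.0629]
eef_rot: [0.692, 0.722, 0.001, 0.005]
ft_force: [-0.4, 0.1, -0.1]
width: 0.0499
```

>>> send_rows:
  commands:
    - [-0.01,0.2,0,0,0,0,-0.15]
    - [-0.01,0.2,0,0,0,0,-0.15]
    - [-0.01,0.2,0,0,0,0,-0.15]
    - [-0.01,0.2,0,0,0,0,-0.15]
    - [-0.01,0.2,0,0,0,0,-0.15]
    - [-0.01,0.2,0,0,0,0,-0.15]

```text
time: 3.9
ee_pos: [0.5723, 0.0444, 0.0634]
eef_rot: [0.691, 0.723, 0.001, 0.005]
ft_force: [-0.0, -0.7, -0.8]
width: 0.0503
```

Run:
```python
from bench import r
import cv2
cv2.imwrite('pics/s2.png',r.camera('scene'))
```

```text
(no output)
```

View pics/s2.png

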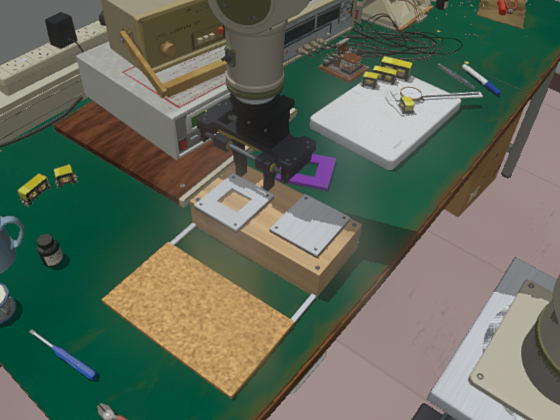

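The panel is moving squarely; its leading edge is at about (215,215), just over the riser's edge, and the blank is untouched. I carry on more slowly.

>>> send_rows:
  commands:
    - [-0.01,0.15,0,0,0,0,-0.15]
    - [-0.01,0.15,0,0,0,0,-0.15]
    - [-0.01,0.15,0,0,0,0,-0.15]
    - [-0.01,0.15,0,0,0,0,-0.15]
    - [-0.01,0.12,0,0,0,0,-0.15]
    - [-0.01,0.12,0,0,0,0,-0.15]
    - [-0.01,0.12,0,0,0,0,-0.15]

```text
time: 4.53
ee_pos: [0.57, 0.0769, 0.0635]
eef_rot: [0.691, 0.723, 0.001, 0.005]
ft_force: [0.4, -1.6, 0.0]
width: 0.0502
```

Run:
```python
from bench import r
import cv2
cv2.imwrite('pics/s3.png',r.camera('scene')[120:320,100:380].repeat(2,0).repeat(2,1))
```

```text
(no output)
```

View pics/s3.png

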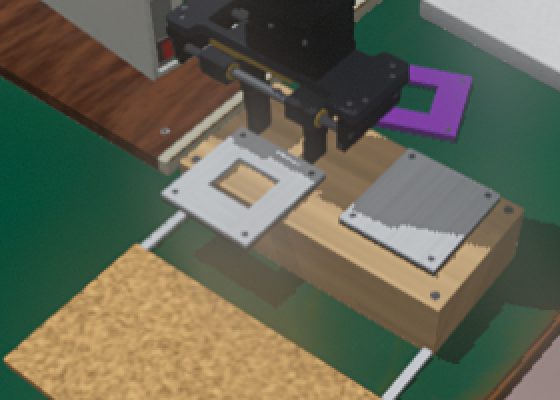

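Still flat, about half over the edge. Small steps now.

>>> send_rows:
  commands:
    - [0,0.1,0,0,0,0,-0.15]
    - [0,0.1,0,0,0,0,-0.15]
    - [0,0.1,0,0,0,0,-0.15]
    - [0,0.1,0,0,0,0,-0.15]

```text
time: 4.92
ee_pos: [0.57, 0.0901, 0.0636]
eef_rot: [0.691, 0.723, 0.001, 0.005]
ft_force: [0.3, -0.7, 0.9]
width: 0.0498
```

Run:
```python
from bench import r
import cv2
cv2.imwrite('pics/s4.png',r.camera('scene')[120:320,100:380].repeat(2,0).repeat(2,1))
```

```text
(no output)
```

View pics/s4.png

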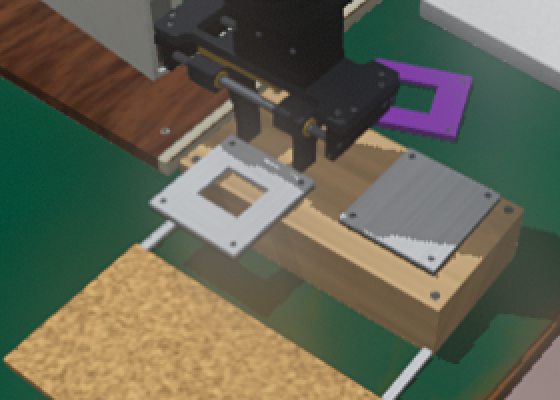

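Maybe it is starting to tip; I give it one 2 mm step, then let it settle.

>>> send_rows:
  commands:
    - [0,0.07,0,0,0,0,-0.15]
    - [0,0,0,0,0,0,-0.15]
    - [0,0,0,0,0,0,-0.15]
    - [0,0,0,0,0,0,-0.15]

```text
time: 5.3
ee_pos: [0.57, 0.0939, 0.0637]
eef_rot: [0.691, 0.723, 0.002, 0.005]
ft_force: [-0.5, -0.4, -0.0]
width: 0.0501
```

Run:
```python
from bench import r
import cv2
cv2.imwrite('pics/s5.png',r.camera('scene')[120:320,100:380].repeat(2,0).repeat(2,1))
```

```text
(no output)
```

View pics/s5.png

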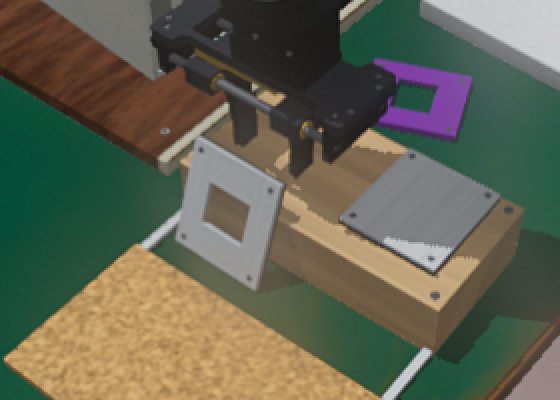

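Run:
```python
from bench import r
from h import *
c=r.calibration('scene')
def st(X):
    a=np.radians(3);d=X[:,:2]-[.502,.078];return np.c_[d@[np.cos(a),np.sin(a)],d@[-np.sin(a),np.cos(a)],X[:,2]].round(3)
print('bottom',st(ray(c,[[189,240],[230.5,264]],.004)))
for z in (.07,.08,.09,.1): print(st(ray(c,[[200,188.5],[241.5,212]],z)).tolist())
```

```text
bottom [[0.105 0.098 0.004]
 [0.016 0.095 0.004]]
[[0.125, 0.04, 0.07], [0.035, 0.04, 0.07]]
[[0.117, 0.047, 0.08], [0.029, 0.048, 0.08]]
[[0.11, 0.055, 0.09], [0.022, 0.055, 0.09]]
[[0.102, 0.062, 0.1], [0.016, 0.062, 0.1]]
```

The panel has tipped and leans on the edge: top at about stand y 0.053, z 0.088, bottom at about y 0.097, blank unmoved. I raise the fingers to z≈0.078 and push on from behind.

>>> send_rows:
  commands:
    - [0,0,0.3,0,0,0,-0.15]
    - [-0.01,0.1,0.17,0,0,0,-0.15]
    - [-0.01,0.2,0,0,0,0,-0.15]
    - [-0.01,0.2,0,0,0,0,-0.15]
    - [-0.01,0.2,0,0,0,0,-0.15]
    - [-0.01,0.2,0,0,0,0,-0.15]
    - [-0.01,0.2,0,0,0,0,-0.15]

```text
time: 5.93
ee_pos: [0.5684, 0.1289, 0.0799]
eef_rot: [0.691, 0.723, 0.002, 0.006]
ft_force: [0.6, -0.8, 0.0]
width: 0.05
```

Run:
```python
from bench import r
import cv2
cv2.imwrite('pics/s6.png',r.camera('scene')[120:320,100:380].repeat(2,0).repeat(2,1))
```

```text
(no output)
```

View pics/s6.png

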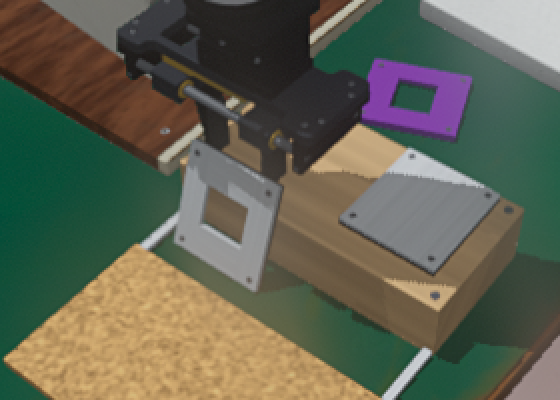

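The fingers are in contact behind the top rim. I continue.

>>> send_rows:
  commands:
    - [-0.01,0.17,-0.02,0,0,0,-0.15]
    - [-0.01,0.17,0,0,0,0,-0.15]
    - [-0.01,0.17,0,0,0,0,-0.15]
    - [-0.01,0.17,0,0,0,0,-0.15]
    - [-0.01,0.17,0,0,0,0,-0.15]
    - [-0.01,0.17,0,0,0,0,-0.15]
    - [-0.01,0.17,0,0,0,0,-0.15]

```text
time: 6.57
ee_pos: [0.5653, 0.1699, 0.0785]
eef_rot: [0.691, 0.723, 0.002, 0.005]
ft_force: [0.5, 0.6, 0.3]
width: 0.0502
```

Run:
```python
from bench import r
import cv2
cv2.imwrite('pics/s7.png',r.camera('scene')[120:320,100:380].repeat(2,0).repeat(2,1))
```

```text
(no output)
```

View pics/s7.png

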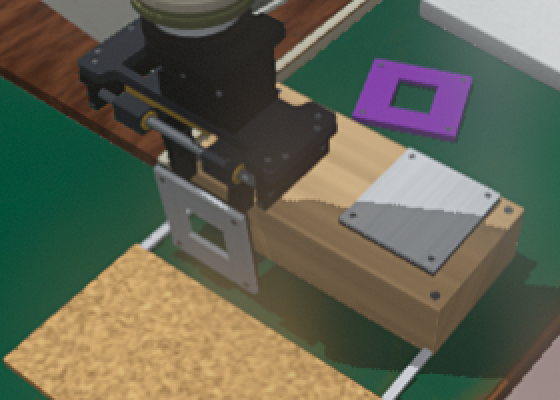

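It is nearly vertical. I push on until it goes over.

>>> send_rows:
  commands:
    - [-0.01,0.15,0,0,0,0,-0.15]
    - [-0.01,0.15,0,0,0,0,-0.15]
    - [-0.01,0.15,0,0,0,0,-0.15]
    - [-0.01,0.15,0,0,0,0,-0.15]
    - [-0.01,0.15,0,0,0,0,-0.15]
    - [-0.01,0.1,0,0,0,0,-0.15]
    - [0,0,0,0,0,0,-0.15]

```text
time: 7.2
ee_pos: [0.5629, 0.1999, 0.0787]
eef_rot: [0.69, 0.724, 0.002, 0.005]
ft_force: [-0.9, 0.4, 0.1]
width: 0.0503
```

Run:
```python
from bench import r
import cv2
cv2.imwrite('pics/s8.png',r.camera('scene')[120:320,100:380].repeat(2,0).repeat(2,1))
```

```text
(no output)
```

View pics/s8.png

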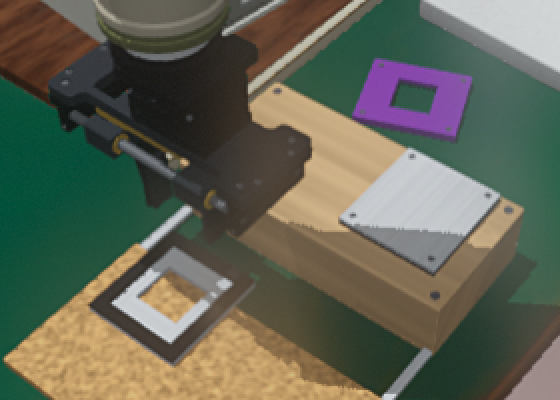

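It is over and gasket up. I retract the arm upward and measure.

>>> send_rows:
  commands:
    - [0,-0.2,0.5,0,0,0,-0.15]
    - [0,-0.8,0.9,0,0,0,-0.15]
    - [0,-0.9,0.9,0,0,0,-0.15]
    - [0,-0.9,0.9,0,0,0,-0.15]
    - [0,-0.9,0.9,0,0,0,-0.15]
    - [0,-0.9,0.5,0,0,0,-0.15]
    - [0,-0.9,0,0,0,0,-0.15]
    - [0,-0.9,0,0,0,0,-0.15]
    - [0,-0.9,0,0,0,0,-0.15]
    - [0,-0.9,0,0,0,0,-0.15]

```text
time: 8.08
ee_pos: [0.5586, -0.0548, 0.2349]
eef_rot: [0.686, 0.727, 0.004, 0.007]
ft_force: [0.9, -0.2, -1.1]
width: 0.05
```

Run:
```python
from bench import r
import cv2
cv2.imwrite('pics/t9.png',cv2.resize(r.camera('top')[150:300,160:340],None,fx=4,fy=4))
s=r.camera('scene'); cv2.imwrite('pics/s9full.png',s)
cv2.imwrite('pics/s9.png',cv2.resize(s[170:330,100:300],None,fx=4,fy=3.75))
```

```text
(no output)
```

View pics/t9.png

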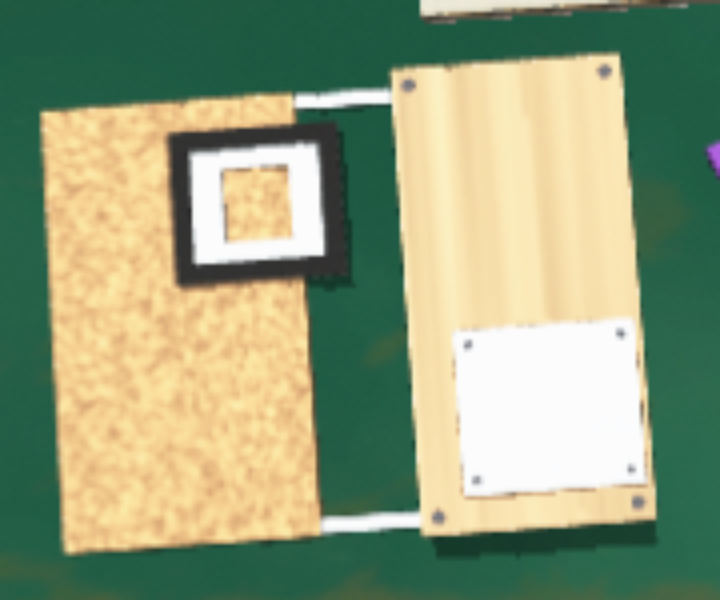

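View pics/s9.png

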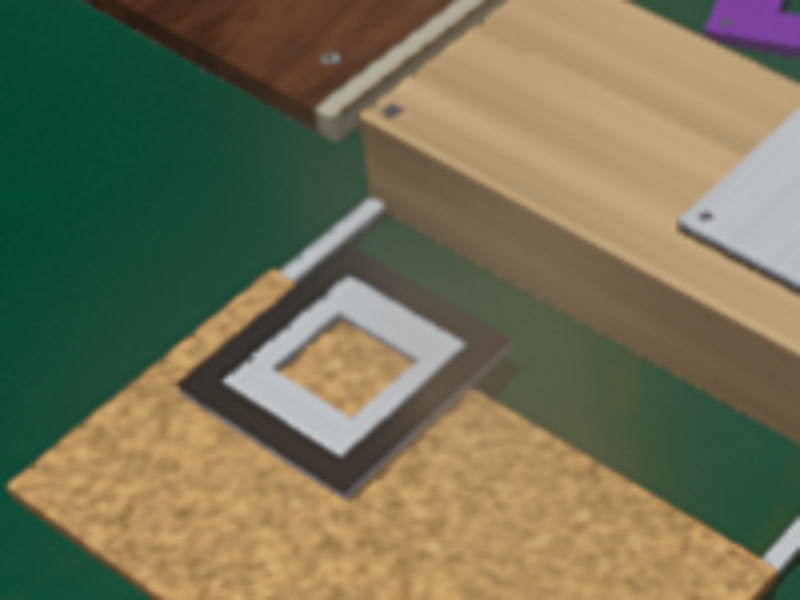

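Run:
```python
from bench import r
from h import *
def st(X):
    a=np.radians(3);d=X[:,:2]-[.502,.078];return np.c_[d@[np.cos(a),np.sin(a)],d@[-np.sin(a),np.cos(a)],X[:,2]].round(3)
ct,cs=r.calibration('top'),r.calibration('scene')
T=np.array([[169,135],[337,123],[350,272],[180,287]])/4+[160-.4,150-.4]
S=np.array([[352,250],[512,345],[348,497],[180,385]])/[4,3.75]+[100-.4,170-.4]
print('top@.018',st(ray(ct,T,.018)),st(ray(ct,T,.018)).mean(0)); 
# triangulate: match order by position
A=ray(ct,T,.018);B=ray(cs,S,.018)
u=lambda c,p:cv2.undistortPoints(p.reshape(-1,1,2),c['K'],np.array(c['dist'])).reshape(-1,2)
idx=[int(np.argmin(np.linalg.norm(B[:,:2]-a[:2],axis=1))) for a in A]
P=lambda c:np.c_[c['R'],c['t']]
X=cv2.triangulatePoints(P(ct),P(cs),u(ct,T).T,u(cs,S[idx]).T);X=(X[:3]/X[3]).T
print(idx,st(X))
im=cv2.imread('pics/t9.png')
g=cv2.imread('pics/s9full.png');g0=cv2.imread('pics/scene0.png')
def blank(g):
    b=g[180:262,265:355].min(2)>140
    return b
t=r.read_state()['time'];print(t)
```

```text
top@.018 [[0.109 0.198 0.018]
 [0.108 0.099 0.018]
 [0.021 0.097 0.018]
 [0.019 0.197 0.018]] [0.06425 0.14775 0.018  ]
[3, 0, 1, 2] [[0.109 0.198 0.015]
 [0.108 0.099 0.013]
 [0.021 0.098 0.01 ]
 [0.019 0.198 0.011]]
8.1833
```

Panel flat to about 1° with its centre at stand (0.064, 0.148), 23 mm inside the pad. The blank's corners are at the same pixels as at the start. Handing in.

Run:
```python
from bench import r
print(r.close_job())
```

```text
the job is handed in; nothing more can be done
None
```

The window panel now lies flat on the cork pad, gasket side up, and the job was handed in at about 8.2 s of the 34 s allowed. `close_job` gave no verdict.

I pushed the panel with two spread fingers until it tipped and leaned at the riser's edge. I estimated about 60° there from the picture. I then raised the fingers and pushed from behind near its top until it stood up and went over.

The last checks, made after backing the arm away:
- **Position:** the panel's centre is at stand x ≈ 0.064 m, y ≈ 0.148 m. That is over the pad, about 23 mm inside its edge, with roughly 27 mm of the panel overhanging the gap.
- **Flatness:** its corners are level to about 2° when triangulated from the top and scene views. Those heights came out at 10–15 mm where about 18 mm was expected, so they read 3–8 mm low, probably from calibration and hand-picked pixels.
- **Blank panel:** it sits at the same pixels in the top view as at the start, judged by eye.
- **Arm:** it is clear of everything, with the tool about 0.23 m above the worktop.

No check failed; the low corner heights were the only disagreement.

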